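# Clear the table saw and hold its guard up for a blade check

## Robot

A 6-joint arm with a two-finger parallel gripper is mounted at the origin on the work surface. World frame = base frame: x ahead of the robot, y to its left, z up, the work surface at z = 0. Lengths are in mm, angles in rad, forces in N, time in s.
With the tool pointing down it reaches from about 300 to 775 mm from the base axis. Payload 14.6 kg.
Tool frame: the origin (TCP) lies midway between the tips of the shut fingers; the grasp point (between the pads) lies behind it (manip.grip_depth is the z of the grasp point in the tool frame, in mm); z points along the fingers, y is the line along which they close (so a half turn about z gives the same grasp; the last joint's range is limited). The gripper opens to 94 mm and grips with 3 to 60 N. Pads are 16 mm wide; open, the fingers measure 119 mm over their backs; the gripper's body (75 mm by 177 mm) begins 78 mm behind the grasp point.
Start: joints at [1.254, 0.3, 1.521, -0, 1.321, -0.067], TCP at [135.963, 532.919, 167.946] pointing down, gripper open.
Joint ranges: [-3.03, 3.03], [-0.79, 2.21], [0.23, 2.52], [-1.04, 4.18], [0, 3.07], [-2.55, 2.55]. Speed limits (rad/s): [2.22, 2.22, 2.57, 3.14, 3.14, 3.14].

## Interface

Orientations are given as [roll, pitch, yaw] about the fixed x, y, z axes, in that order (R = Rz(yaw) Ry(pitch) Rx(roll)).
In Python, from cell import manip gives the robot as it stands.
- The arm moves only by the shell command python3 nudge.py 'ROWS' [OPENING] [FORCE]. ROWS is a JSON list of rows, 1 to 5 of them, each of 6 numbers: dx, dy, dz in mm, then a rotation vector rx, ry, rz in rad; each row is the pose to reach, as a shift and turn from the pose commanded when the command began, along the tool's axes at that moment; what a row does not reach only later rows make up. A row lasts 1/10 s, in which the tool goes at most 50 mm and 0.15 rad, less where a joint would pass 70% of its speed; a pose out of reach is approached as far as the arm can. OPENING is the finger opening in mm, set as the command begins (- or left out keeps the last). The fingers move at their own pace and stop on an object; FORCE is the grip in N (left out, the last holds). Time passes only in rows, so rows that do not move let the fingers close. It prints the time, the measured TCP pose, the force, the opening and the grip force at its end.
- manip.read_state(): the state, without advancing time (a new reading comes with each control period).
- manip.camera(name): name is "scene" or "top" or "wrist"; returns (picture, depth): 384x512x3 uint8, red, green, blue; 384x512 float32, mm along the optical axis (not along the pixel's ray), 0 where there is no reading.
- manip.camera_info(name): a dict with "K" (3x3 intrinsics, pixels), "rvec" (rotation vector, rad) and "tvec" (3), from world to camera coordinates, as OpenCV has them; the wrist camera has in their place "mount" (4x4, takes a point from camera to tool coordinates, whose origin is the TCP and whose axes are the flange's). Camera axes: x right, y down, z forward; pixel columns grow to the right and rows downward; lengths in mm; the calibration is good to about 2 mm. A picture is of the moment at which its call begins: read the wrist's pose just before it. camera_info takes no time and is no camera call.
- manip.sign_off(): hands the job in; it is judged then, once.
The state is a dict: "clock": time; "joints": joint angles; "qd": joint speeds; "effort": joint torques, N m; "eef_pos": TCP position; "eef_rot": TCP orientation; "wrist_force": force on the tool from outside, world axes, zero at the start; "moment": the same for the moment, N m; "finger_gap": finger opening in mm; "finger_force": force on a finger pad.
Only numpy, scipy, OpenCV 4.12 (cv2) and the standard library are available. Lean on these libraries where they do the work, as an engineer would, in place of code of your own. Each camera call takes 0.05 s, during which the arm holds its last target. There are 200 camera calls.

## Task

The table saw is off and its blade needs checking: draw the push stick out of its upright holder, use the stick (never the gripper) to push the loose offcut left of the blade guard further left, until all of it is at least 15 cm from the blade, and stand the stick back in its holder. Then lift the front of the blade guard, which falls shut by itself, to 45 degrees without letting it drop, and finish while still holding it there. Keep the arm off the blade, and leave the fence, tape measure and spanner alone.

Things in the scene. Friction and masses are not known exactly. Their poses are not given: they have to be found in the camera images.
- saw: Dark cast-iron saw top, fixed, top face 3 mm above the bench, x -270 to 270, y -390 to 310 mm. Origin in the blade's plane at bench height. x runs along the blade, away from the robot at yaw 0; y left, square to the blade, whose plane is y = 0. The 250 mm blade shows from x = -147 to 57 mm and rises 55 mm, under the guard.
- guard (a joint): Opening of the blade guard, rad: 0 shut over the blade, growing as its front (robot-side) end rises; 45 degrees = 0.785, stop at 1.25. Narrow hood, clear sides, grey top: 38 mm wide, x = -188 to 125 mm and top 93 mm above the bench in the saw's frame when shut; 0.3 to 0.6 kg. No catch or spring: falls shut from any angle; 1 to 3 N at the ear holds it.
- guard_ear (a point): Centre of the guard's lifting ear, a grey round-topped upright tab near its front: 12 mm thick along the saw's y, 34 mm long, 17 mm radius about this point, root on the guard's top 28 mm below. Shut: x = -125, y = 0, 121 mm above the bench in the saw's frame; swings at 229 mm radius about the hinge. Can be pinched from above across its thickness and turns between the pads.
- guard_hinge (a point): The guard's pivot behind the blade: x = 100, y = 0, 78 mm above the bench in the saw's frame; axis along the saw's y. Fixed. A dust stub stands on the guard 40 mm nearer the robot (36 mm across, to 122 mm above the bench).
- holder: Upright plywood pocket on a 100 x 70 mm steel foot, fixed on the saw top right of the fence. Origin: centre of the foot's underside, on the saw top. Pocket inside 48 mm (its x) by 20 mm (its y), floor 6 mm, wooden rim 78 mm and flared steel lip 90 mm above the origin; outside 66 x 38 mm, lip 80 x 52 mm.
- stick: Push stick of 14 mm plywood, 250 mm long, about 0.1 kg, loose, upright in the holder, its axes as the holder's, foot on the pocket floor. Origin: centre of its foot; z up along it, y through its 14 mm thickness, x across: 40 mm wide from 0 to 115 mm (foot notched 16 mm wide, 20 mm deep), then a 28 mm handle, round end of 20 mm radius centred at 230 mm.
- offcut: Loose pine strip, 160 mm along its x, 25 mm (y) by 20 mm high, about 0.05 kg, lying on the saw top left of the guard, roughly parallel to it, its middle 85 to 115 mm from the blade's plane. Origin: centre of its underside.
- offcut_near (a point): Centre of the offcut's -x end face (80 mm from its middle, 10 mm up).
- offcut_far (a point): Centre of the offcut's +x end face (80 mm from its middle, 10 mm up).
- blade: The saw blade, a steel disc 2.4 mm thick under the guard; its body origin is the saw's origin. Fixed, not turning.
- fence: Aluminium rip fence right of the blade, parallel to it: 540 x 40 mm, 61 mm high. Origin: centre of its underside, on the saw top. Fixed.
- tape: Black tape measure, 70 x 36 x 62 mm, standing on the saw top left of the guard, beyond the offcut. Origin: centre of its underside. Leave alone.
- spanner: Flat steel arbor spanner, 215 mm long along its x, 44 mm wide at its ring end (+x), 9 mm thick, lying on the saw top between guard and fence. Origin: underside, middle. Leave alone.

How it is judged:
By the outcome, as a careful person would: the job done as asked, in the order asked, and still so for the second after the job is handed in, while the arm keeps its last pose, push and grip.
It also fails if it takes over 64 s, if anything falls off the work surface, if the arm or the gripper's body presses on something with over 40 N, if the wrist force passes 120 N, or if a joint passes its speed limit or range.

## Working session

There is one attempt and no reset: what is moved stays moved. The work goes in short steps, Python scripts to look and compute and a shell command to move; the robot and the scene stay as the last step left them, time stands still between calls to the robot, and variables do not carry over. Pictures are saved under pics/ and viewed, at most 10 in all, crops included, and the job is handed in when it is done.

```bash
ls; mkdir -p pics
python3 - <<'E'
from cell import manip
import cv2,numpy as np
print(manip.read_state(), manip.grip_depth)
for n in("top","scene"):
    p,d=manip.camera(n); cv2.imwrite(f"pics/{n}0.png",cv2.resize(p[:,:,::-1],(800,600))); np.savez(f"pics/{n}0.npz",p=p,d=d)
    print(manip.camera_info(n))
print(manip.camera_info("wrist"))
E
```

```text
cell.py
nudge.py
pics
{'clock': 0.0, 'joints': array([ 1.25437440e+00,  3.00527609e-01,  1.52159164e+00, -2.44284459e-06,
        1.32067526e+00, -6.66331194e-02]), 'qd': array([-1.19362330e-04,  3.78360410e-04,  2.00436464e-05, -4.96377296e-04,
       -8.45126602e-04,  6.63651572e-04]), 'effort': array([ 1.82052067e-03, -5.31812632e+01, -3.52729011e+01,  7.09197437e-02,
        2.45045620e-02, -8.44087458e-05]), 'eef_pos': array([135.88512772, 532.63286058, 167.35088684]), 'eef_rot': array([-3.14039330e+00, -7.76637476e-05,  2.89180441e+00]), 'wrist_force': array([-1.24493465,  0.96451568,  0.11336102]), 'moment': array([-0.0167166 ,  0.01656243, -0.03708996]), 'finger_force': 0.0, 'finger_gap': 94.224696622885} -18.8
{'K': array([[451.54981741,   0.        , 251.75184729],
       [  0.        , 451.54981741, 188.87650675],
       [  0.        ,   0.        ,   1.        ]]), 'rvec': array([ 2.17933429, -2.11048889,  0.20993951]), 'tvec': array([-69.97871872, 595.37027852, 902.91947658])}
{'K': array([[378.44092333,   0.        , 256.46548167],
       [  0.        , 378.44092333, 187.71666629],
       [  0.        ,   0.        ,   1.        ]]), 'rvec': array([ 2.18158844,  0.75595211, -0.36347358]), 'tvec': array([-441.89407573, -194.17715542, 1269.02306935])}
{'K': array([[307.31002806,   0.        , 252.35048563],
       [  0.        , 307.31002806, 196.80464345],
       [  0.        ,   0.        ,   1.        ]]), 'mount': array([[-3.91211865e-04, -9.70937994e-01, -2.39330858e-01,
         6.86197762e+01],
       [ 9.99999820e-01, -2.71044917e-04, -5.35008265e-04,
         1.00904196e+00],
       [ 4.54590439e-04, -2.39331024e-01,  9.70937925e-01,
        -2.15499900e+02],
       [ 0.00000000e+00,  0.00000000e+00,  0.00000000e+00,
         1.00000000e+00]])}
```
View pics/top0.png

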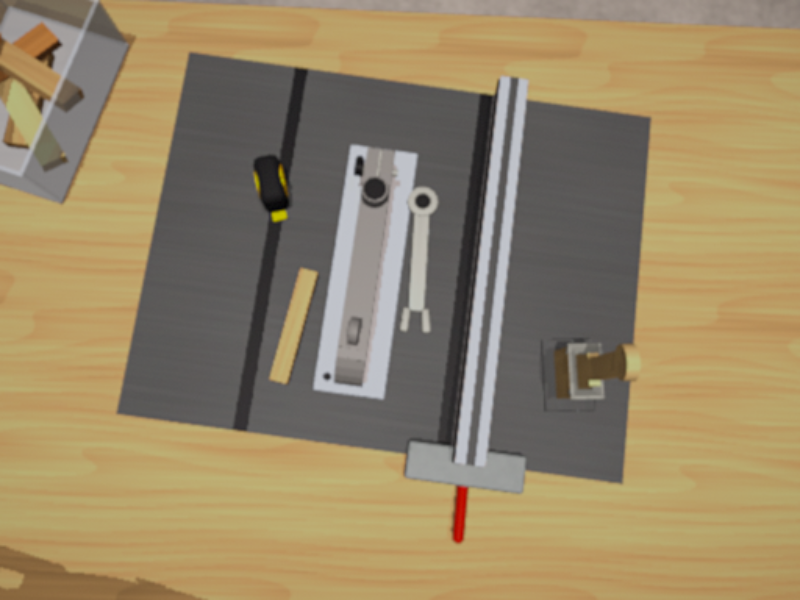

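View pics/scene0.png

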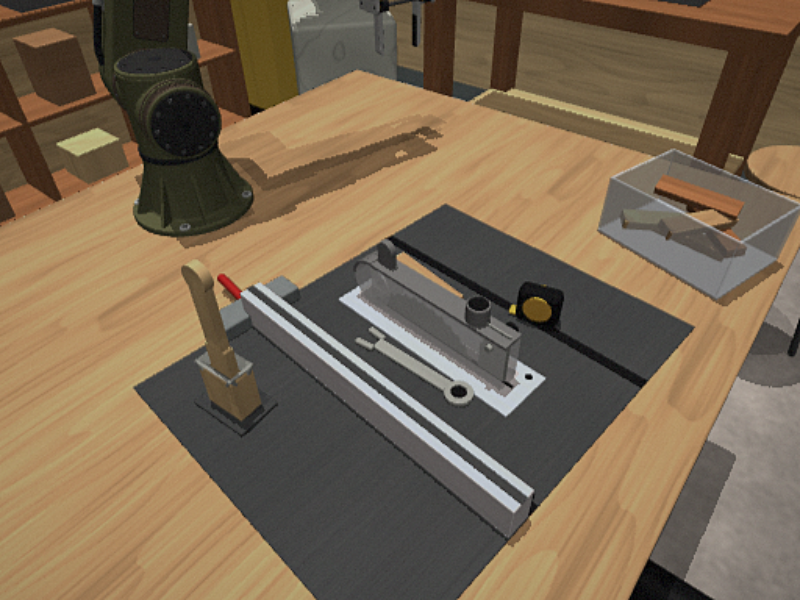

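The top view shows the saw corners near (190,53), (118,413), (650,118) and (622,482), the ear at (354,328) and the offcut from (309,268) to (280,382). The tape is at (270,187), and the stick's end at (627,361) over the holder pocket at (585,370).

Create h.py:
```python
import numpy as np,cv2
from scipy.spatial.transform import Rotation as Rot
from scipy.optimize import least_squares
from cell import manip
def cam(n):
    i=manip.camera_info(n); return i["K"],cv2.Rodrigues(i["rvec"])[0],i["tvec"]
def toz(n,uv,z):  # pixels (512 scale) -> world at height z
    K,R,t=cam(n); uv=np.atleast_2d(uv).astype(float); r=np.c_[uv,np.ones(len(uv))]@np.linalg.inv(K).T@R; c=-R.T@t
    return c+r*((z-c[2])/r[:,2])[:,None]
def cloud(n,d):
    K,R,t=cam(n); v,u=np.indices(d.shape); p=np.stack([(u-K[0,2])/K[0,0]*d,(v-K[1,2])/K[1,1]*d,d],-1)
    return (p-t)@R
def proj(n,X):
    K,R,t=cam(n); q=(X@R.T+t)@K.T; return q[:,:2]/q[:,2:]
```

Run:
```python
from h import *
np.set_printoptions(precision=1,suppress=True)
f=np.load("pics/top0.npz");p,d=f["p"],f["d"];W=cloud("top",d)
s=512/800
c=np.array([[190,53],[118,413],[650,118],[622,482]])*s
# edges: dark saw mask hull
g=p.astype(int);m=((g.max(2)<95)&(g.max(2)-g.min(2)<25)).astype(np.uint8);m=cv2.morphologyEx(m,cv2.MORPH_OPEN,np.ones((5,5)))
n,l,st,_=cv2.connectedComponentsWithStats(m);k=1+np.argmax(st[1:,4]);m=(l==k).astype(np.uint8)
hand=toz("top",c,3);print(hand)
loc=np.array([[270,310],[-270,310],[270,-390],[-270,-390]])
def T(x,q):return q@np.array([[np.cos(x[2]),np.sin(x[2])],[-np.sin(x[2]),np.cos(x[2])]])+x[:2]
r=least_squares(lambda x:(T(x,loc)-hand[:,:2]).ravel(),[500,0,0]);print("saw",r.x[:2],np.round(r.x[2],4),r.fun)
R2=np.array([[np.cos(r.x[2]),-np.sin(r.x[2])],[np.sin(r.x[2]),np.cos(r.x[2])]])
L=(W[...,:2]-r.x[:2])@R2; Z=W[...,2]
def box(name,x0,x1,y0,y1,z0,z1):
    k=(L[...,0]>x0)&(L[...,0]<x1)&(L[...,1]>y0)&(L[...,1]<y1)&(Z>z0)&(Z<z1)&(d>0)
    q=L[k];
    print(name,k.sum(),q.mean(0),np.median(Z[k]),q.min(0),q.max(0), "world",W[k].mean(0), cv2.minAreaRect(q.astype(np.float32)))
box("plane",-260,-200,-100,300,-10,15)
box("ear",-170,-80,-40,40,112,160)
box("guardtop",-188,40,-40,40,85,100)
box("offcut",-250,100,50,200,15,30)
box("tape",-100,250,50,250,50,75)
box("fence",-250,250,-250,-60,55,70)
box("holderlip",-270,0,-390,-170,80,100)
box("sticktop",-270,0,-390,-170,225,275)
box("stickmid",-270,0,-390,-170,130,200)
np.save("saw.npy",r.x)
```

```text
[[ 962.4  263.2    3. ]
 [ 429.1  319.6    3. ]
 [ 888.6 -429.4    3. ]
 [ 356.2 -373.6    3. ]]
saw [663.3 -15.3] -0.1052 [ 2.   1.5 -1.8  1.8  2.2 -2.1 -2.4 -1.2]
plane 5224 [-230.   100.9] 4.047700663649459 [-260. -100.] [-200.   299.9] world [445.1 109.3   4. ] ((-230.00213623046875, 99.96849060058594), (399.8911437988281, 59.9749870300293), 89.9973373413086)
ear 113 [-125.3    1.6] 135.6256122751251 [-140.3   -4. ] [-107.2    7.9] world [538.9  -0.5 134.1] ((-123.71591186523438, 1.9714984893798828), (11.967045783996582, 33.11567306518555), 89.92671966552734)
guardtop 1823 [-65.1   1.9] 93.81575628837989 [-175.4  -16.9] [40. 21.] world [598.7  -6.6  93.7] ((-67.7081527709961, 2.021036148071289), (37.9188346862793, 215.36155700683594), 89.99110412597656)
offcut 926 [-110.2   91.4] 23.8161164212461 [-195.9   68.9] [ 86.8 155.2] world [563.3  87.2  23.7] ((-52.533111572265625, 101.74082946777344), (285.7571105957031, 68.97128295898438), 10.887035369873047)
tape 532 [ 72.1 148.3] 64.14842539635674 [ 39.4 124.4] [107.6 173.9] world [750.6 124.6  63.4] ((74.33161926269531, 149.71414184
[... 213 characters left out ...]
0625), (42.25634765625, 499.9375915527344), 89.93492126464844)
holderlip 455 [-132.7 -294.2] 90.7193415803737 [-167.8 -323.7] [ -93.2 -272.2] world [ 500.4 -293.9   89.8] ((-130.59107971191406, -297.76837158203125), (69.94784545898438, 42.34565734863281), 8.682897567749023)
sticktop 345 [-132.1 -295.6] 253.33075005624522 [-151.4 -307.9] [-112.5 -288.3] world [ 500.9 -295.4  249.9] ((-131.30001831054688, -298.2301330566406), (39.089508056640625, 15.222460746765137), 8.02126693725586)
stickmid 198 [-132.6 -292. ] 167.99424437123366 [-145.8 -306.7] [-117.9 -288.4] world [ 500.8 -291.8  167.4] ((-134.1286163330078, -292.8968811035156), (30.956804275512695, 12.712555885314941), 33.40480422973633)
```

The scene view confirms the layout: the stick is upright in its holder at (205,300)–(235,390), right of the fence, and the ear is at (388,250). The guard is shut and the offcut lies behind it at (430,270).

```bash
cat >> h.py <<'E'
S=np.array([663.5,-13.4,-0.1052])
def s2w(x,y): c,s=np.cos(S[2]),np.sin(S[2]); return np.array([S[0]+c*x-s*y,S[1]+s*x+c*y])
def w2s(p): c,s=np.cos(S[2]),np.sin(S[2]); q=np.asarray(p)[...,:2]-S[:2]; return np.stack([c*q[...,0]+s*q[...,1],-s*q[...,0]+c*q[...,1]],-1)
def go(x,y,z,yaw=None,roll=np.pi,pitch=0):
    s=manip.read_state(); R=Rot.from_euler("xyz",s["eef_rot"]); d=R.inv().apply(np.array([x,y,z])-s["eef_pos"])
    rv=(R.inv()*Rot.from_euler("xyz",[roll,pitch,s["eef_rot"][2] if yaw is None else yaw])).as_rotvec()
    print("rows to target:",d.round(1),rv.round(3), "n>=%.1f"%max(np.linalg.norm(d)/50,np.linalg.norm(rv)/.15))
E
python3 - <<'E'
from h import *
np.set_printoptions(precision=1,suppress=True)
for n in("top","scene"):
    f=np.load(f"pics/{n}0.npz");p,d=f["p"],f["d"];W=cloud(n,d);L=w2s(W);Z=W[...,2];g=p.astype(int)
    def box(name,x0,x1,y0,y1,z0,z1,extra=True):
        k=(L[...,0]>x0)&(L[...,0]<x1)&(L[...,1]>y0)&(L[...,1]<y1)&(Z>z0)&(Z<z1)&(d>0)&extra
        if k.sum()<5: print(n,name,"none");return
        q=L[k].astype(np.float32); r=cv2.minAreaRect(q); print(n,name,k.sum(),"z",np.median(Z[k]),np.percentile(Z[k],98),"mean",q.mean(0),"min",q.min(0),"max",q.max(0),"rect",np.array(r[0]),np.array(r[1]),round(r[2],1),"W",s2w(*r[0]))
    pine=(g[...,0]-g[...,2]>45)
    box("offcut",-250,40,40,200,14,32,pine)
    box("sticktop",-230,-60,-390,-200,252,275)
    box("stickend",-230,-60,-390,-200,215,275)
    box("lip",-230,-60,-390,-200,88,98)
    box("ear",-170,-80,-40,40,125,160)
    box("tape",0,150,90,250,8,75)
E
```

```text
top offcut 892 z 23.80331570152283 27.16631184909024 mean [-116.9   87.5] min [-195.9   67. ] max [ 39.8 142.4] rect [-75.1  93.7] [240.1  62.9] 8.4 W [598.7  87.7]
top sticktop 186 z 257.93138253415145 261.3447127663211 mean [-131.4 -299.6] min [-148.5 -308.9] max [-115.3 -291.2] rect [-131.6 -300.2] [33.  15.2] 7.7 W [ 501.1 -298.1]
top stickend 379 z 251.7847762751603 260.9740462239929 mean [-132.2 -297.1] min [-151.4 -309.7] max [-112.5 -290.2] rect [-131.3 -300.1] [39.1 15.2] 8.0 W [ 501.4 -298.1]
top lip 301 z 92.22488561267329 97.06509467787542 mean [-133.  -296.6] min [-167.8 -325.6] max [ -93.3 -274.1] rect [-130.6 -299.7] [69.9 42.3] 8.7 W [ 502.1 -297.7]
top ear 104 z 135.97678426399725 140.32675730164394 mean [-125.1   -0.1] min [-140.1   -5.9] max [-108.5    6.1] rect [-124.3    0.1] [31.6 11.9] 0.6 W [539.9  -0.3]
top tape 724 z 62.66192776391979 68.09971555351241 mean [ 66.9 144.9] min [ 1.8 95.4] max [147.1 249. ] rect [ 78.1 171.4] [152.2 145.1] 84.1 W [759.2 148.9]
scene offcut 210 z 22.737490351859265 24.97202525665172 mean [-126.3   90.2] min [-195.9   80.1] max [
[... 210 characters left out ...]
30.3 15.2] 8.6 W [ 502.8 -299.9]
scene stickend 360 z 242.91984364367903 258.90646059353304 mean [-125.1 -304.3] min [-149.9 -312.6] max [-110.2 -292.2] rect [-131.  -302.2] [40.6 15.7] 9.7 W [ 501.5 -300.2]
scene lip 225 z 91.37415410120956 97.10642108172458 mean [-123.2 -305.2] min [-164.3 -326.9] max [ -93.9 -276.3] rect [-131.5 -301.8] [70.7 43.2] 8.9 W [ 501.  -299.7]
scene ear 66 z 132.59405906645856 137.533327688567 mean [-120.4   -4.2] min [-138.1  -10. ] max [-106.8    4.5] rect [-122.7   -3.6] [31.2 14.2] 6.1 W [541.1  -4.1]
scene tape 687 z 49.39423464446999 66.18462914190518 mean [ 79.3 135.2] min [ 30.  117.8] max [110.6 169.8] rect [ 69.9 143.6] [80.9 42.3] 22.0 W [748.1 122.1]
```

```bash
python3 nudge.py '[[0,-10,-40,0,0,0],[-10,-50,-70,0,0,0],[-40,-90,-100,0,0,0],[-80,-130,-120,0,0,0],[-120,-170,-130,0,0,0]]'; python3 -c "
from h import *
go(500,-295,320,3.18)"
```

```text
clock: 0.6
eef_pos: [197.5, 359.2, 293.4]
eef_rot: [3.14, 0.001, 2.893]
wrist_force: [2.1, -0.7, -1.0]
finger_gap: 93.8
finger_force: 0.0
rows to target: [-454.1 -559.6  -27.2] [ 0.001  0.001 -0.287] n>=14.4
```

```bash
python3 nudge.py '[[-46,-20,-6,0,0,0],[-92,-40,-12,0,0,0],[-138,-60,-18,0,0,0],[-184,-80,-24,0,0,0],[-230,-100,-30,0,0,0]]' >/dev/null; python3 nudge.py '[[-20,-45,0,0,0,0],[-40,-90,0,0,0,0],[-60,-135,0,0,0,0],[-80,-180,0,0,0,0],[-100,-225,0,0,0,0]]';  python3 -c "
from h import *
go(501.4,-299,320,3.183)"
```

```text
clock: 1.6
eef_pos: [434.4, -36.4, 321.8]
eef_rot: [3.142, 0.0, 2.892]
wrist_force: [0.8, 0.4, 0.6]
finger_gap: 93.8
finger_force: 0.0
rows to target: [-129.8 -237.9    1.8] [ 0.     0.    -0.291] n>=5.4
```

```bash
python3 nudge.py '[[-24,-42,0,0,0,-0.06],[-48,-84,0,0,0,-0.12],[-72,-126,0,0,0,-0.18],[-96,-168,0,0,0,-0.24],[-115,-210,0,0,0,-0.29]]' >/dev/null; python3 nudge.py '[[0,0,0,0,0,0],[0,0,0,0,0,0]]';  python3 - <<'E'
from h import *
s=manip.read_state(); p,d=manip.camera("wrist"); np.savez("pics/w1.npz",p=p,d=d,pos=s["eef_pos"],rot=s["eef_rot"]); cv2.imwrite("pics/w1.png",p[:,:,::-1])
go(501.4,-299,186,3.183); print(s["joints"].round(2))
E
```

```text
clock: 2.3
eef_pos: [494.0, -266.7, 321.0]
eef_rot: [3.141, -0.001, -3.103]
wrist_force: [0.1, -0.2, -0.6]
finger_gap: 94.1
finger_force: 0.0
rows to target: [ -6.1 -33.4 135.5] [ 0.001 -0.001 -0.002] n>=2.8
[-0.56  0.27  1.22  0.    1.66 -2.17]
```

View pics/w1.png

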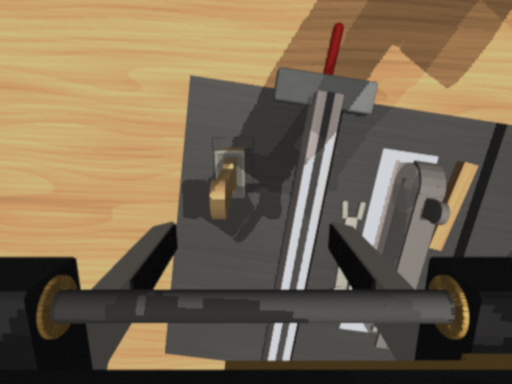

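The wrist view shows the stick's round end at about (218,203), with the holder lip at (229,170). I'll locate both from the wrist depth.

```bash
cat >> h.py <<'E'
def wcloud(d,pos,rot):
    i=manip.camera_info("wrist");K=i["K"];v,u=np.indices(d.shape);p=np.stack([(u-K[0,2])/K[0,0]*d,(v-K[1,2])/K[1,1]*d,d],-1)
    M=i["mount"];return (p@M[:3,:3].T+M[:3,3])@Rot.from_euler("xyz",rot).as_matrix().T+pos
E
python3 - <<'E'
from h import *
np.set_printoptions(precision=1,suppress=True)
f=np.load("pics/w1.npz");W=wcloud(f["d"],f["pos"],f["rot"]);Z=W[...,2];d=f["d"]
def box(name,x0,x1,y0,y1,z0,z1):
    k=(W[...,0]>x0)&(W[...,0]<x1)&(W[...,1]>y0)&(W[...,1]<y1)&(Z>z0)&(Z<z1)&(d>0);q=W[k][:,:2].astype(np.float32);r=cv2.minAreaRect(q);print(name,k.sum(),q.mean(0),q.min(0),q.max(0),np.median(Z[k]),r)
box("end",440,560,-350,-240,235,275);box("endtop",440,560,-350,-240,250,275);box("lip",430,580,-370,-240,86,100);box("ear",480,600,-60,60,125,150)
E
```

```text
end 659 [ 498.4 -298.3] [ 481.8 -306.6] [ 520.8 -290.9] 254.58440921651098 ((501.4734802246094, -298.8056640625), (39.30615234375, 14.203343391418457), 2.721557378768921)
endtop 487 [ 500.3 -298.7] [ 485.4 -306.4] [ 517.6 -291.4] 255.87107437439013 ((501.48583984375, -298.80340576171875), (32.14958572387695, 14.14613151550293), 2.3847227096557617)
lip 514 [ 493.5 -295. ] [ 466.2 -321. ] [ 537.  -276.9] 89.90026724329837 ((502.0993347167969, -298.9747314453125), (70.4245834350586, 42.350730895996094), 2.3333423137664795)
ear 256 [539.2  -3.2] [524.8  -9.1] [555.3   5.9] 132.7216405889149 ((540.0543823242188, -1.797271728515625), (13.338677406311035, 30.67307472229004), 84.53829193115234)
```

```bash
python3 nudge.py '[[-6.2,-33.2,0,0,0,0],[-6.2,-33.2,30,0,0,0],[-6.2,-33.2,75,0,0,0],[-6.2,-33.2,115,0,0,0],[-6.2,-33.2,135,0,0,0]]' >/dev/null; python3 nudge.py '[[0,0,0,0,0,0],[0,0,0,0,0,0],[0,0,0,0,0,0]]'; python3 nudge.py '[[0,0,0,0,0,0],[0,0,0,0,0,0],[0,0,0,0,0,0],[0,0,0,0,0,0],[0,0,0,0,0,0]]' 0 30;python3 nudge.py '[[0,0,0,0,0,0],[0,0,0,0,0,0],[0,0,0,0,0,0],[0,0,0,0,0,0]]'
```

```text
clock: 3.15
eef_pos: [502.4, -299.1, 189.0]
eef_rot: [-3.14, 0.002, -3.101]
wrist_force: [-0.3, -0.4, 0.1]
finger_gap: 93.9
finger_force: 0.0
clock: 3.65
eef_pos: [501.7, -299.2, 186.9]
eef_rot: [-3.142, 0.0, -3.101]
wrist_force: [0.2, 0.0, -0.0]
finger_gap: 57.3
finger_force: 0.0
clock: 4.05
eef_pos: [501.7, -299.2, 186.8]
eef_rot: [3.142, -0.0, -3.101]
wrist_force: [-0.3, -0.8, -0.1]
finger_gap: 25.2
finger_force: 0.0
```

```bash
python3 nudge.py '[[0,0,0,0,0,0],[0,0,0,0,0,0],[0,0,0,0,0,0],[0,0,0,0,0,0]]'; python3 nudge.py '[[0,0,-10,0,0,0],[0,0,-35,0,0,0],[0,0,-75,0,0,0],[0,0,-115,0,0,0],[0,0,-155,0,0,0]]'; python3 nudge.py '[[0,0,-15,0,0,0],[0,0,-15,0,0,0],[0,0,-15,0,0,0]]'
python3 - <<'E'
from h import *
print(manip.read_state()["joints"].round(2)); print(s2w(-117,42), s2w(-117,155))
x,y=s2w(-117,42); go(x,y,355,np.pi-.1052)
E
```

```text
clock: 4.45
eef_pos: [501.7, -299.2, 186.9]
eef_rot: [3.142, -0.0, -3.101]
wrist_force: [0.2, -0.3, -0.3]
finger_gap: 13.6
finger_force: 30.0
clock: 4.95
eef_pos: [501.4, -299.0, 344.3]
eef_rot: [-3.141, 0.0, -3.101]
wrist_force: [-0.4, -0.6, -0.7]
finger_gap: 13.6
finger_force: 30.0
clock: 5.25
eef_pos: [501.6, -299.1, 356.1]
eef_rot: [3.141, -0.001, -3.101]
wrist_force: [0.3, -0.6, -1.9]
finger_gap: 13.6
finger_force: 30.0
[-0.6   0.33  1.06 -0.    1.75 -2.21]
[551.55707971  40.65351605] [563.42276509 153.02880475]
rows to target: [-63.6 337.5   1.2] [ 0.    -0.001  0.145] n>=6.9
```

```bash
python3 nudge.py '[[-8,40,0,0,0,0.02],[-16,85,0,0,0,0.04],[-24,130,0,0,0,0.06],[-32,175,0,0,0,0.08],[-41,220,0,0,0,0.1]]'>/dev/null; python3 nudge.py '[[0,0,0,0,0,0],[0,0,0,0,0,0]]'
python3 - <<'E'
from h import *
x,y=s2w(-117,45); go(x,y,355,np.pi-.1052)
E
```

```text
clock: 5.95
eef_pos: [533.6, -77.1, 355.7]
eef_rot: [3.141, -0.002, 3.084]
wrist_force: [0.7, -0.6, -1.6]
finger_gap: 13.3
finger_force: 30.0
rows to target: [-11.3 121.6   0.6] [ 0.    -0.002  0.047] n>=2.4
```

```bash
python3 nudge.py '[[-4,40,0,0,0,0.015],[-8,80,0,0,0,0.03],[-11,112,0,0,0,0.04],[-11.3,121.6,0,0,0,0.047],[-11.3,121.6,0,0,0,0.047]]'>/dev/null; python3 nudge.py '[[0,0,0,0,0,0],[0,0,0,0,0,0]]'
python3 - <<'E'
from h import *
s=manip.read_state(); p,d=manip.camera("wrist"); np.savez("pics/w2.npz",p=p,d=d,pos=s["eef_pos"],rot=s["eef_rot"]); cv2.imwrite("pics/w2.png",p[:,:,::-1])
x,y=s2w(-117,45); go(x,y,185.8,np.pi-.1052);print(w2s(s["eef_pos"]))
W=wcloud(d,s["eef_pos"],s["eef_rot"]);L=w2s(W);Z=W[...,2];g=p.astype(int)
k=(L[...,0]>-230)&(L[...,0]<20)&(L[...,1]>50)&(L[...,1]<120)&(Z>15)&(Z<32)&(g[...,0]-g[...,2]>30)
print(k.sum(),cv2.minAreaRect(L[k].astype(np.float32)))
E
```

```text
clock: 6.65
eef_pos: [552.3, 41.4, 356.8]
eef_rot: [-3.141, -0.0, 3.033]
wrist_force: [-0.1, 0.2, -1.0]
finger_gap: 13.7
finger_force: 30.0
rows to target: [  0.7   2.  171.1] [-0.     0.    -0.003] n>=3.4
[-116.29520534   42.84155478]
1254 ((-115.88196563720703, 87.0371322631836), (25.065309524536133, 159.5265655517578), 83.6675033569336)
```

View pics/w2.png

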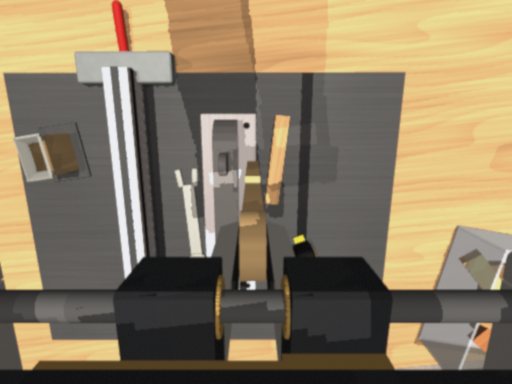

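The picture shows the stick held vertically between the fingers, with the empty holder at (45,155). The offcut runs from (282,118) to (273,203), clear of the stick, and the fit puts it at saw (-116, 87). Now I'll lower the stick.

```bash
python3 nudge.py '[[0.7,2,40,0,0,0],[0.7,2,85,0,0,0],[0.7,2,130,0,0,0],[0.7,2,160,0,0,0],[0.7,2,170,0,0,0]]'>/dev/null; python3 nudge.py '[[0,0,0,0,0,0],[0,0,0,0,0,0],[0,0,0,0,0,0]]'
python3 - <<'E'
from h import *
s=manip.read_state(); print(w2s(s["eef_pos"]))
x,y=s2w(-116,160); go(x,y,185.8,np.pi-.1052)
E
```

```text
clock: 7.5
eef_pos: [552.7, 44.9, 188.7]
eef_rot: [3.141, 0.003, 3.035]
wrist_force: [-0.2, 0.1, -1.1]
finger_gap: 13.7
finger_force: 30.0
[-116.32825471   46.33998972]
rows to target: [-1.000e-01  1.137e+02  3.000e+00] [ 0.     0.003 -0.002] n>=2.3
```

```bash
python3 nudge.py '[[0,10,2,0,0,0],[0,20,2,0,0,0],[0,30,2,0,0,0],[0,40,2,0,0,0],[0,50,2,0,0,0]]'>/dev/null; python3 nudge.py '[[0,10,0,0,0,0],[0,20,0,0,0,0],[0,30,0,0,0,0],[0,40,0,0,0,0],[0,50,0,0,0,0]]' >/dev/null; python3 nudge.py '[[0,8,0,0,0,0],[0,13,0,0,0,0],[0,15,0,0,0,0],[0,15,0,0,0,0],[0,15,0,0,0,0]]';python3 - <<'E'
from h import *
s=manip.read_state(); print(w2s(s["eef_pos"]))
p,d=manip.camera("wrist"); np.savez("pics/w3.npz",p=p,d=d,pos=s["eef_pos"],rot=s["eef_rot"]); cv2.imwrite("pics/w3.png",p[:,:,::-1])
W=wcloud(d,s["eef_pos"],s["eef_rot"]);L=w2s(W);Z=W[...,2];g=p.astype(int)
k=(L[...,0]>-230)&(L[...,0]<20)&(L[...,1]>130)&(L[...,1]<230)&(Z>15)&(Z<32)&(g[...,0]-g[...,2]>30)
print(k.sum(),cv2.minAreaRect(L[k].astype(np.float32)))
E
```

```text
clock: 9.0
eef_pos: [564.2, 159.2, 184.8]
eef_rot: [-3.142, -0.0, 3.035]
wrist_force: [0.0, 0.4, -0.5]
finger_gap: 13.5
finger_force: 30.0
[-116.90627737  161.19565452]
2082 ((-126.65956115722656, 175.07293701171875), (39.31352233886719, 140.6966552734375), 89.99049377441406)
```

View pics/w3.png

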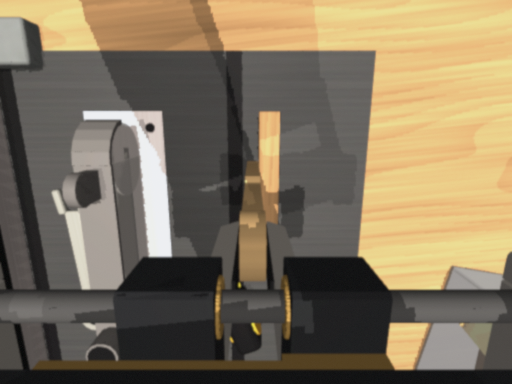

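The offcut, at (270,112)–(270,220), now lies parallel to the blade with its face at about y = 168 mm, and the tape is clear. I'll back off, lift and return the stick.

```bash
python3 nudge.py '[[0,-10,0,0,0,0],[0,-20,-10,0,0,0],[0,-25,-50,0,0,0],[0,-30,-95,0,0,0],[0,-30,-140,0,0,0]]'>/dev/null; python3 nudge.py '[[0,0,-28,0,0,0],[0,-25,-32,0,0,0],[0,-65,-32,0,0,0],[0,-110,-32,0,0,0],[0,-155,-32,0,0,0]]'
python3 - <<'E'
from h import *
go(501.6,-299.2,357,-3.101)
p,d=manip.camera("top");np.savez("pics/top1.npz",p=p,d=d)
L=w2s(cloud("top",d));Z=cloud("top",d)[...,2];g=p.astype(int)
k=(L[...,0]>-230)&(L[...,0]<20)&(L[...,1]>120)&(L[...,1]<230)&(Z>15)&(Z<30)&(g[...,0]-g[...,2]>45)
print(k.sum(),L[k].min(0),L[k].max(0),cv2.minAreaRect(L[k].astype(np.float32)))
E
```

```text
clock: 10.05
eef_pos: [543.6, -26.8, 357.8]
eef_rot: [-3.141, 0.001, 3.035]
wrist_force: [1.2, 0.2, -1.1]
finger_gap: 13.9
finger_force: 30.0
rows to target: [  12.7 -275.3    0.8] [-0.     0.001 -0.147] n>=5.5
342 [-197.68061283  182.29004858] [-38.58549596 195.82646798] ((-118.23192596435547, 190.6956787109375), (159.26846313476562, 12.433100700378418), 1.6590720415115356)
```

```bash
python3 nudge.py '[[2,-45,0,0,0,-0.03],[4,-90,0,0,0,-0.06],[6,-135,0,0,0,-0.09],[9,-180,0,0,0,-0.12],[11,-225,0,0,0,-0.147]]'>/dev/null; python3 nudge.py '[[0,-20,0,0,0,0],[0,-40,0,0,0,0],[0,-40,0,0,0,0],[0,-40,0,0,0,0]]'
python3 - <<'E'
from h import *
go(501.6,-299.2,357,-3.101)
p,d=manip.camera("top");np.savez("pics/top1.npz",p=p,d=d)
W=cloud("top",d);L=w2s(W);Z=W[...,2];g=p.astype(int)
k=(L[...,0]>-230)&(L[...,0]<20)&(L[...,1]>120)&(L[...,1]<230)&(Z>15)&(Z<30)&(g[...,0]-g[...,2]>45)
print(k.sum(),L[k].min(0),L[k].max(0),cv2.minAreaRect(L[k].astype(np.float32)))
E
```

```text
clock: 11.0
eef_pos: [510.6, -287.4, 357.3]
eef_rot: [-3.142, 0.0, -3.102]
wrist_force: [-0.2, -0.4, -0.9]
finger_gap: 13.7
finger_force: 30.0
rows to target: [  9.5 -11.5   0.3] [-0.     0.    -0.001] n>=0.3
919 [-197.74852868  169.36487151] [-37.77377997 195.73151641] ((-117.75688171386719, 182.48887634277344), (159.9818115234375, 26.186994552612305), 0.2010921835899353)
```

```bash
python3 nudge.py '[[9.5,-11.5,0,0,0,0],[9.5,-11.5,0,0,0,0],[9.5,-11.5,0,0,0,0],[9.5,-11.5,0,0,0,0]]'
python3 - <<'E'
from h import *
np.set_printoptions(precision=1,suppress=True)
s=manip.read_state();go(501.6,-299.2,357,-3.101)
W=None
for n in("top","scene"):
    p,d=manip.camera(n);W=cloud(n,d);Z=W[...,2]
    cv2.imwrite(f"pics/{n}2.png",p[:,:,::-1])
    k=(abs(W[...,0]-502)<60)&(abs(W[...,1]+299)<40)&(Z>165)&(Z<225);q=W[k]
    print(n,k.sum(),q.min(0),q.max(0),q.mean(0),cv2.minAreaRect(q[:,:2].astype(np.float32)))
E
```

```text
clock: 11.45
eef_pos: [502.1, -298.7, 357.0]
eef_rot: [-3.142, 0.0, -3.101]
wrist_force: [-0.2, -0.0, -1.4]
finger_gap: 13.5
finger_force: 30.0
rows to target: [ 0.5 -0.4 -0. ] [-0.  0. -0.] n>=0.0
top 162 [ 482.1 -304.   178.9] [ 522.1 -288.7  224.9] [ 501.1 -290.8  205.4] ((500.2353210449219, -290.9360656738281), (41.91071319580078, 12.853218078613281), 19.489904403686523)
scene 318 [ 480.7 -308.2  178. ] [ 523.  -290.7  224.9] [ 508.8 -302.6  203. ] ((502.1910095214844, -302.7784423828125), (43.28661346435547, 14.97248649597168), 14.079410552978516)
```

```bash
python3 nudge.py '[[0.4,-0.4,25,0,0,0],[0.4,-0.4,50,0,0,0],[0.4,-0.4,70,0,0,0],[0.4,-0.4,80,0,0,0],[0.4,-0.4,90,0,0,0]]'; python3 nudge.py '[[0,0,8,0,0,0],[0,0,16,0,0,0],[0,0,24,0,0,0],[0,0,32,0,0,0],[0,0,40,0,0,0]]';python3 nudge.py '[[0,0,10,0,0,0],[0,0,20,0,0,0],[0,0,30,0,0,0],[0,0,38,0,0,0],[0,0,38,0,0,0]]'
```

```text
clock: 12.05
eef_pos: [501.9, -299.3, 266.7]
eef_rot: [-3.141, 0.0, -3.101]
wrist_force: [0.8, -0.5, -1.2]
finger_gap: 13.5
finger_force: 30.0
clock: 12.55
eef_pos: [501.7, -299.4, 226.3]
eef_rot: [-3.141, 0.0, -3.101]
wrist_force: [0.3, -0.5, -0.7]
finger_gap: 13.6
finger_force: 30.0
clock: 13.05
eef_pos: [501.5, -299.2, 187.9]
eef_rot: [3.141, -0.001, -3.101]
wrist_force: [-0.1, 0.2, -1.1]
finger_gap: 13.6
finger_force: 30.0
```

Clean insertion. I'll lower the last millimetre, then release and rise.

```bash
python3 nudge.py '[[0,0,0.7,0,0,0],[0,0,0.7,0,0,0],[0,0,0.7,0,0,0]]'; python3 nudge.py '[[0,0,0,0,0,0],[0,0,0,0,0,0],[0,0,0,0,0,0],[0,0,0,0,0,0],[0,0,0,0,0,0]]' 60 >/dev/null; python3 nudge.py '[[0,0,0,0,0,0],[0,0,0,0,0,0],[0,0,0,0,0,0]]'; python3 nudge.py '[[0,0,-15,0,0,0],[0,0,-50,0,0,0],[0,0,-95,0,0,0],[0,0,-135,0,0,0],[0,0,-140,0,0,0]]'
python3 - <<'E'
from h import *
np.set_printoptions(precision=1,suppress=True)
x,y=s2w(-125,0);go(x,y,325,np.pi-.1052)
p,d=manip.camera("top");W=cloud("top",d);Z=W[...,2]
k=(abs(W[...,0]-502)<60)&(abs(W[...,1]+299)<40)&(Z>252)&(Z<266);q=W[k];print(k.sum(),q.mean(0),q.min(0),q.max(0))
s=manip.read_state();p,d=manip.camera("wrist");W=wcloud(d,s["eef_pos"],s["eef_rot"]);Z=W[...,2]
for z0,z1 in((150,200),(235,268)):
    k=(abs(W[...,0]-502)<60)&(abs(W[...,1]+299)<40)&(Z>z0)&(Z<z1);q=W[k];print(k.sum(),q.mean(0),q.min(0),q.max(0))
cv2.imwrite("pics/w4.png",p[:,:,::-1])
E
```

```text
clock: 13.35
eef_pos: [501.8, -299.4, 188.5]
eef_rot: [-3.141, 0.0, -3.101]
wrist_force: [-0.5, -0.3, -0.6]
finger_gap: 13.6
finger_force: 30.0
clock: 14.15
eef_pos: [501.7, -299.3, 188.2]
eef_rot: [3.142, -0.0, -3.101]
wrist_force: [-0.3, -0.5, 0.0]
finger_gap: 60.1
finger_force: 0.0
clock: 14.65
eef_pos: [502.4, -299.9, 333.5]
eef_rot: [-3.137, 0.006, -3.101]
wrist_force: [0.3, 1.5, -0.5]
finger_gap: 60.0
finger_force: 0.0
rows to target: [-48.7 297.9   7.4] [-0.   0.   0.1] n>=6.0
76 [ 500.9 -292.6  256.3] [ 486.  -297.1  252.1] [ 517.4 -289.9  261.8]
67 [ 488.2 -299.1  174.9] [ 487.8 -305.8  150.9] [ 488.5 -292.3  195.3]
574 [ 498.6 -298.7  253.5] [ 482.  -306.2  237.8] [ 520.1 -290.9  259.9]
```

View pics/w4.png

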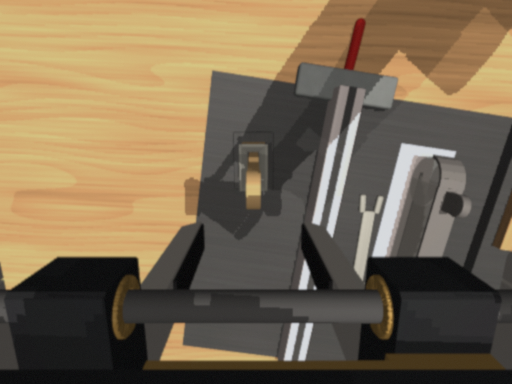

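The stick stands upright in the holder again, its end at (254,195) above the lip at (254,165). Next, the guard ear.

```bash
python3 nudge.py '[[-8,45,0,0,0,0.02],[-16,92,0,0,0,0.04],[-24,139,0,0,0,0.06],[-32,186,0,0,0,0.08],[-40,233,0,0,0,0.1]]'>/dev/null; python3 nudge.py '[[0,20,30,0,0,0],[0,30,60,0,0,0],[0,30,80,0,0,0],[0,30,80,0,0,0],[0,30,80,0,0,0]]'
python3 - <<'E'
from h import *
np.set_printoptions(precision=1,suppress=True)
s=manip.read_state();p,d=manip.camera("wrist");W=wcloud(d,s["eef_pos"],s["eef_rot"]);Z=W[...,2];L=w2s(W)
for z0,z1 in((112,150),(88,98)):
    k=(L[...,0]>-195)&(L[...,0]<-80)&(abs(L[...,1])<40)&(Z>z0)&(Z<z1);q=L[k];print(k.sum(),q.mean(0),q.min(0),q.max(0),Z[k].max(),W[k].mean(0),cv2.minAreaRect(q.astype(np.float32)))
print(s["eef_pos"],w2s(s["eef_pos"])); x,y=s2w(-125,0);go(x,y,104,np.pi-.1052)
E
```

```text
clock: 15.75
eef_pos: [533.9, -35.1, 247.9]
eef_rot: [3.142, -0.001, 3.082]
wrist_force: [-0.9, -0.0, 0.8]
finger_gap: 59.8
finger_force: 0.0
349 [-126.    -1.6] [-140.3   -6.6] [-108.1    5.4] 138.07310164342857 [538.1  -1.7 131.4] ((-124.17626190185547, -0.5646276473999023), (12.046052932739258, 32.24702072143555), 89.83724212646484)
1671 [-123.8   -1.2] [-165.8  -19.6] [-80.   18.6] 97.80917773664302 [540.2  -1.6  91.7] ((-122.91786193847656, -0.46831703186035156), (38.16265106201172, 85.82896423339844), 89.9727554321289)
[533.9 -35.1 247.9] [-126.6  -35.2]
rows to target: [ -2.8  35.2 144.7] [-0.  0.  0.] n>=3.0
```

```bash
python3 nudge.py '[[-2.5,34.8,0,0,0,0.046],[-2.5,34.8,40,0,0,0.046],[-2.5,34.8,85,0,0,0.046],[-2.5,34.8,115,0,0,0.046],[-2.5,34.8,130,0,0,0.046]]'>/dev/null; python3 nudge.py '[[0,0,8,0,0,0],[0,0,14,0,0,0],[0,0,14,0,0,0],[0,0,14,0,0,0]]'
python3 - <<'E'
from h import *
s=manip.read_state();print(w2s(s["eef_pos"])); x,y=s2w(-124.5,-.5);go(x,y,104,np.pi-.1052)
E
```

```text
clock: 16.7
eef_pos: [539.2, -0.5, 105.1]
eef_rot: [3.142, 0.001, 3.036]
wrist_force: [-0.1, -1.0, 0.1]
finger_gap: 59.9
finger_force: 0.0
[-124.97549617   -0.24135638]
rows to target: [-0.5 -0.3  1.1] [ 0.     0.001 -0.001] n>=0.0
```

```bash
python3 nudge.py '[[0,0,0,0,0,0],[0,0,0,0,0,0],[0,0,0,0,0,0],[0,0,0,0,0,0],[0,0,0,0,0,0]]' 0 30 >/dev/null; python3 nudge.py '[[0,0,0,0,0,0],[0,0,0,0,0,0],[0,0,0,0,0,0],[0,0,0,0,0,0]]'
python3 - <<'E'
from h import *
s=manip.read_state();p0=w2s(s["eef_pos"]);z0=s["eef_pos"][2]
# arc in tool axes: tool x = -saw x, tool z = down
a0=np.arctan2(43,225)
for t in np.linspace(.1,.8,15): print(round(t,2),[round(-229*(np.cos(a0)-np.cos(a0+t)),1),round(-229*(np.sin(a0+t)-np.sin(a0)),1)])
E
```

```text
clock: 17.6
eef_pos: [538.7, -0.4, 104.2]
eef_rot: [-3.142, 0.0, 3.036]
wrist_force: [-0.4, -0.4, 1.1]
finger_gap: 0.7
finger_force: 0.0
0.1 [np.float64(-5.4), np.float64(-22.2)]
0.15 [np.float64(-8.9), np.float64(-33.1)]
0.2 [np.float64(-13.0), np.float64(-43.8)]
0.25 [np.float64(-17.6), np.float64(-54.3)]
0.3 [np.float64(-22.7), np.float64(-64.6)]
0.35 [np.float64(-28.4), np.float64(-74.5)]
0.4 [np.float64(-34.5), np.float64(-84.2)]
0.45 [np.float64(-41.1), np.float64(-93.6)]
0.5 [np.float64(-48.1), np.float64(-102.6)]
0.55 [np.float64(-55.6), np.float64(-111.2)]
0.6 [np.float64(-63.6), np.float64(-119.5)]
0.65 [np.float64(-71.9), np.float64(-127.4)]
0.7 [np.float64(-80.6), np.float64(-134.8)]
0.75 [np.float64(-89.7), np.float64(-141.8)]
0.8 [np.float64(-99.1), np.float64(-148.3)]
```

Run:
```python
from h import *
p,d=manip.camera("scene");a=cv2.resize(p[130:260,190:340,::-1],(600,520),interpolation=cv2.INTER_CUBIC);cv2.imwrite("pics/s5.png",a)
s=manip.read_state();print(s["finger_gap"],s["finger_force"],s["wrist_force"]);p,d=manip.camera("wrist");cv2.imwrite("pics/w5.png",p[:,:,::-1])
```

```text
0.2814756315438605 0.0 [0.4387906  0.09917073 0.70362413]
```

View pics/s5.png

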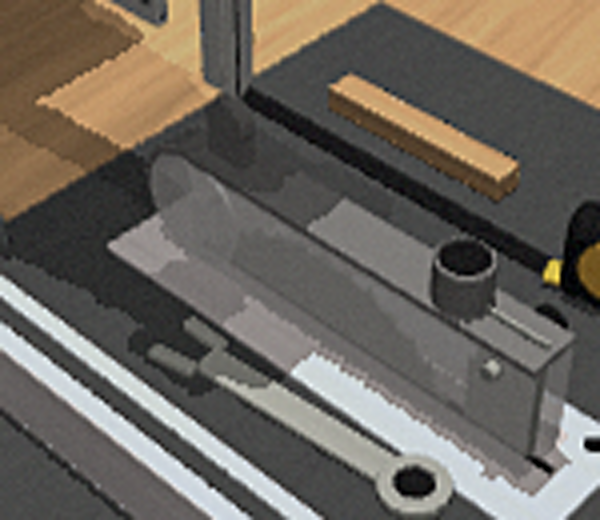

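View pics/w5.png

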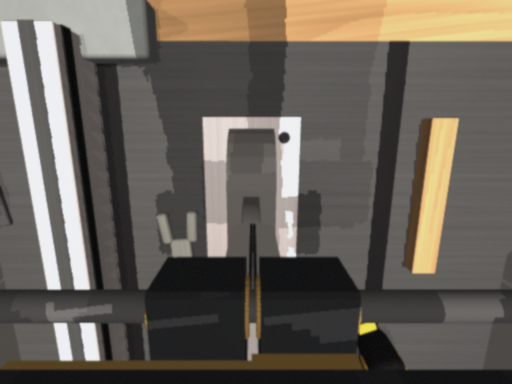

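The fingers closed on nothing. In the scene crop their tips end at about (235,92), with the dark ear at (230,130), apparently below or nearer. The wrist view shows the ear at (251,210). I'll compare the projections.

Run:
```python
from h import *
np.set_printoptions(precision=1,suppress=True)
s=manip.read_state();print(s["eef_pos"],s["eef_rot"],s["joints"])
i=manip.camera_info("wrist");M=np.linalg.inv(i["mount"])
R=Rot.from_euler("xyz",s["eef_rot"]).as_matrix()
def pw(X): q=M[:3,:3]@(R.T@(X-s["eef_pos"]))+M[:3,3];q=i["K"]@q;return q[:2]/q[2],q[2]
ear=np.r_[s2w(-125,0),138.]
for X in(s["eef_pos"],ear,np.r_[s2w(-125,0),121]): print(pw(X),(proj("scene",X[None])-[190,130])*4, proj("top",X[None]))
p,d=manip.camera("wrist");W=wcloud(d,s["eef_pos"],s["eef_rot"]);L=w2s(W)
for v in range(195,260,5): print(v,d[v,252],L[v,252],W[v,252,2], L[v,240],W[v,240,2])
```

```text
[538.7  -0.4 104.2] [-3.1  0.   3. ] [-0.1  0.3  1.6 -0.   1.2 -1.5]
(array([251.2, 217.1]), np.float64(225.6243471235565)) [[230.1 138.1]] [[226.1 212.8]]
(array([251.3, 234.2]), np.float64(192.88292449967372)) [[229.3  93.9]] [[225.6 210.5]]
(array([251.4, 225.3]), np.float64(209.38901924349878)) [[230.1 116.4]] [[225.8 211.5]]
195 234.55699 [-139.2    0.4] 91.58669554260115 [-138.9   -8.8] 90.51934170388131
200 223.1067 [-138.3    0.4] 103.58903612049077 [-135.4   -8.8] 92.05489590846393
205 203.60582 [-140.     0.4] 123.26753765686077 [-131.3   -8.9] 91.58108691445885
210 198.85342 [-138.1    0.4] 128.6257419159795 [-127.2   -8.9] 91.36410498950293
215 196.77611 [-135.6    0.4] 131.3874839032018 [-123.5   -8.9] 92.36966053549675
220 194.83255 [-133.1    0.4] 134.00559389554914 [-119.5   -9. ] 92.5952446436547
225 184.77869 [-133.3    0.5] 144.3051773326626 [-134.7   -6.6] 148.37110560654958
230 176.09042 [-133.4    0.5] 153.23584784367358 [-134.2   -6.3] 155.6644445123995
235 168.68213 [-133.2    0.5] 160.8941533431433 [-134.7   -5.9] 164.73659928366575
240 161.54321 [-133.3    0.5] 168.2422806789041 [-134.3   -5.7] 170.7484772058035
245 156.75894 [-132.6    0.5] 173.33695232110904 [-134.6   -5.4] 178.0794221159227
250 148.93193 [-133.3    0.5] 181.22267013321846 [-134.4   -5.2] 183.7509743357696
255 142.88426 [-133.5    0.5] 187.40042661215736 [-135.2   -4.9] 191.03968831341462
```

Run:
```python
from h import *
np.set_printoptions(precision=1,suppress=True,linewidth=200)
s=manip.read_state()
p,d=manip.camera("wrist");W=wcloud(d,s["eef_pos"],s["eef_rot"]);L=w2s(W)
for v in range(200,262,4):
    print(v,"x",L[v,236:270:3,0].round(0),"y",L[v,236:270:3,1],"z",W[v,236:270:3,2].round(0))
p,d=manip.camera("scene");W=cloud("scene",d);L=w2s(W)
k=(L[...,0]>-150)&(L[...,0]<-100)&(abs(L[...,1])<30)&(W[...,2]>100)
for z in range(100,200,8):
    m=k&(abs(W[...,2]-z)<4); print(z,m.sum(),L[m].min(0) if m.any() else "",L[m].max(0) if m.any() else "",p[m].mean(0) if m.any() else "")
```

```text
200 x [-135. -135. -135. -138. -138. -138. -138. -138. -135. -135. -135. -135.] y [-11.9  -9.6  -7.3  -4.7  -2.5  -0.3   1.8   4.    6.5   8.8  11.1  13.5] z [ 92.  92.  92. 104. 104. 104. 104. 104.  91.  92.  92.  90.]
204 x [-132. -132. -132. -140. -140. -140. -140. -140. -132. -132. -132. -132.] y [-11.9  -9.6  -7.3  -4.3  -2.3  -0.2   1.8   3.8   6.5   8.9  11.1  13.4] z [ 92.  91.  92. 121. 121. 122. 121. 121.  92.  91.  92.  92.]
208 x [-129. -129. -138. -139. -139. -139. -139. -139. -129. -129. -129. -129.] y [-11.9  -9.6  -6.2  -4.1  -2.2  -0.2   1.7   3.7   6.5   8.8  11.2  13.4] z [ 93.  92. 123. 126. 126. 126. 126. 127.  92.  92.  91.  93.]
212 x [-126. -126. -136. -137. -137. -137. -137. -137. -125. -125. -126. -126.] y [-12.   -9.7  -6.1  -4.1  -2.2  -0.2   1.7   3.7   6.6   8.9  11.2  13.5] z [ 92.  92. 128. 129. 129. 130. 130. 130.  91.  91.  92.  92.]
216 x [-122. -123. -134. -135. -135. -135. -135. -135. -122. -122. -122. -123.] y [-12.1  -9.7  -6.   -4.1  -2.1  -0.2   1.7   3.6   6.6   8.9  11.3  13.5] z [ 91.  92. 130. 131. 131. 131. 132. 132.  91.  92.  91.  92.]

[... 2337 characters left out ...]
109.6    3.9] [53.3 51.9 51.2]
108 29 [-137.6   -9.2] [-108.2    4.7] [51.3 50.1 49.8]
116 31 [-137.7  -10.5] [-107.7    5.3] [50.7 50.  48.7]
124 33 [-140.9   -9.5] [-105.9    4.2] [54.2 53.  52.5]
132 37 [-137.6   -9.4] [-108.5    4. ] [64.9 62.6 60.1]
140 18 [-132.5   -9.5] [-117.     3.4] [67.8 66.4 64.3]
148 16 [-135.5  -12.1] [-116.     8.3] [83.2 80.8 77.6]
156 35 [-133.6  -13.9] [-115.7    8.8] [82.6 82.5 81.5]
164 33 [-134.  -14.] [-116.     8.8] [80.9 80.7 78.8]
172 37 [-136.5  -14.7] [-115.8   10.6] [86.4 84.5 81.4]
180 40 [-133.9  -13.9] [-115.9   11.2] [83.7 82.8 80.7]
188 37 [-134.6  -14.9] [-115.8   11.5] [83.4 83.1 82.5]
196 38 [-134.2  -14. ] [-115.5   13.1] [81.1 80.9 79.5]
```

Run:
```python
from h import *
np.set_printoptions(precision=0,suppress=True,linewidth=220)
i=manip.camera_info("wrist");K=i["K"];M=i["mount"]
for n in("w1","w2"):
    d=np.load(f"pics/{n}.npz")["d"];v,u=np.indices(d.shape);p=np.stack([(u-K[0,2])/K[0,0]*d,(v-K[1,2])/K[1,1]*d,d],-1)@M[:3,:3].T+M[:3,3]
    for z in range(-100,4,8):
        k=(abs(p[...,2]-z)<4)&(abs(p[...,0])<14)&(abs(p[...,1])<62)
        q=p[k]; print(n,z,k.sum(), np.unique((q[:,1]/3).round()*3) if k.any() else "")
```

```text
w1 -100 822 [-57. -54. -51. -48. -45.  48.  51.  54.  57.  60.]
w1 -92 825 [-57. -54. -51. -48. -45.  48.  51.  54.  57.  60.]
w1 -84 782 [-57. -54. -51. -48. -45.  48.  51.  54.  57.  60.]
w1 -76 670 [-57. -54. -51. -48. -45.  48.  51.  54.  57.  60.]
w1 -68 568 [-57. -54. -51. -48. -45.  48.  51.  54.  57.  60.]
w1 -60 501 [-57. -54. -51. -48. -45.  48.  51.  54.  57.  60.]
w1 -52 435 [-57. -54. -51. -48. -45.  48.  51.  54.  57.  60.]
w1 -44 369 [-57. -54. -51. -48. -45.  48.  51.  54.  57.  60.]
w1 -36 116 [-54. -51. -48. -45.  48.  51.  54.]
w1 -28 0 
w1 -20 0 
w1 -12 0 
w1 -4 0 
w2 -100 282 [-12.  -9.  -6.   9.  12.]
w2 -92 298 [-12.  -9.  -6.   9.  12.  15.]
w2 -84 407 [-18. -15. -12.  -9.  -6.   9.  12.  15.  18.  21.]
w2 -76 360 [-18. -15. -12.  -9.  -6.   3.   6.   9.  12.  15.  18.  21.]
w2 -68 1634 [-18. -15. -12.  -9.  -6.  -3.  -0.   3.   6.   9.  12.  15.  18.  21.]
w2 -60 238 [-18. -15. -12.  -9.  -6.   0.   3.   6.   9.  12.  15.  18.  21.]
w2 -52 190 [-18. -15. -12.  -9.  -6.   9.  12.  15.  18.  21.]
w2 -44 144 [-18. -15. -12.  -9.  -6.   9.  12.  15.  18.  21.]
w2 -36 29 [-12.  -9.  -6.   9.  12.  15.]
w2 -28 30 [-6. -3. -0.  3.  6.  9.]
w2 -20 68 [-6. -3.  0.  3.  6.  9.]
w2 -12 55 [-6. -3. -0.  3.  6.  9.]
w2 -4 50 [-6. -3.  0.  3.  6.  9.]
```

The depth data settle it: the real fingertips sit about 38 mm behind the nominal TCP (tool z = -38). So the fingers closed just above the ear. I'll open, go 38 mm lower and pinch.

```bash
python3 nudge.py '[[0,0,0,0,0,0],[0,0,0,0,0,0],[0,0,0,0,0,0],[0,0,0,0,0,0],[0,0,0,0,0,0]]' 50 >/dev/null; python3 nudge.py '[[0,0,0,0,0,0],[0,0,0,0,0,0],[0,0,10,0,0,0],[0,0,25,0,0,0],[0,0,37,0,0,0]]'; python3 nudge.py '[[0,0,0,0,0,0],[0,0,0,0,0,0],[0,0,0,0,0,0],[0,0,0,0,0,0],[0,0,0,0,0,0]]' 0 30; python3 nudge.py '[[0,0,0,0,0,0],[0,0,0,0,0,0],[0,0,0,0,0,0],[0,0,0,0,0,0]]'
```

```text
clock: 18.85
eef_pos: [538.3, -0.4, 65.8]
eef_rot: [-3.142, -0.001, 3.036]
wrist_force: [-0.4, 0.8, -0.6]
finger_gap: 49.9
finger_force: 0.0
clock: 19.35
eef_pos: [538.9, -0.6, 67.6]
eef_rot: [-3.141, 0.001, 3.036]
wrist_force: [-2.7, -24.8, 2.1]
finger_gap: 13.2
finger_force: 13.6
clock: 19.75
eef_pos: [538.7, -1.6, 67.5]
eef_rot: [-3.14, 0.0, 3.035]
wrist_force: [-0.8, -8.8, 2.3]
finger_gap: 11.7
finger_force: 30.0
```

```bash
python3 nudge.py '[[-2,-0.8,-10,0,0,0],[-5.4,-0.8,-22.2,0,0,0],[-8.9,-0.8,-33.1,0,0,0],[-13,-0.8,-43.8,0,0,0],[-17.6,-0.8,-54.3,0,0,0]]'; python3 nudge.py '[[-5.1,0,-10.3,0,0,0],[-10.8,0,-20.2,0,0,0],[-16.9,0,-29.9,0,0,0],[-23.5,0,-39.3,0,0,0],[-30.5,0,-48.3,0,0,0]]'
python3 - <<'E'
from h import *
s=manip.read_state();p,d=manip.camera("scene");cv2.imwrite("pics/s6.png",cv2.resize(p[100:260,190:370,::-1],(675,600)))
W=cloud("scene",d);L=w2s(W);print(w2s(s["eef_pos"]),s["eef_pos"][2])
hx,hz=100,78; gx=w2s(s["eef_pos"])[0]; gz=s["eef_pos"][2]+57
print("angle from grasp",np.arctan2(gz-hz,hx-gx)-np.arctan2(46.5,225))
E
```

```text
clock: 20.25
eef_pos: [556.3, -3.4, 122.3]
eef_rot: [-3.141, -0.0, 3.036]
wrist_force: [4.0, -4.5, -6.4]
finger_gap: 11.7
finger_force: 30.0
clock: 20.75
eef_pos: [586.5, -6.7, 170.3]
eef_rot: [-3.141, -0.001, 3.036]
wrist_force: [2.9, -4.5, -8.0]
finger_gap: 11.6
finger_force: 30.0
[-77.2804922   -1.41061912] 170.26700462641952
angle from grasp 0.49602329447707294
```

View pics/s6.png

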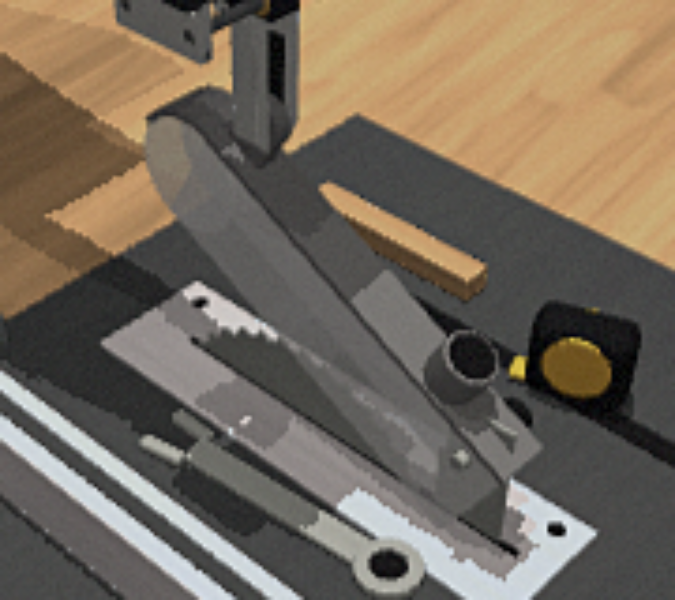

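The guard is coming up, with the ear pinched at about (260,155) and the blade exposed below. I'll carry on along the arc.

```bash
python3 nudge.py '[[-7.5,0,-8.6,0,0,0],[-15.5,0,-16.9,0,0,0],[-23.8,0,-24.8,0,0,0],[-32.5,0,-32.2,0,0,0],[-41.6,0,-39.2,0,0,0]]'; python3 nudge.py '[[-6.6,0,-4.6,0,0,0],[-6.6,0,-4.6,0,0,0],[-6.6,0,-4.6,0,0,0]]'
cat > ang.py <<'E'
from h import *
s=manip.read_state();gx=w2s(s["eef_pos"])[0]; gz=s["eef_pos"][2]+57
print("angle from grasp",np.arctan2(gz-78,100-gx)-np.arctan2(46.5,225),np.hypot(gz-78,100-gx))
for n in("top","scene"):
    p,d=manip.camera(n);W=cloud(n,d);L=w2s(W);Z=W[...,2];X=L[...,0]
    # guard top plane: perpendicular offset 15 mm from hinge
    t=.785;u=-(X-100)*np.cos(t)+(Z-78)*np.sin(t);w=(X-100)*np.sin(t)+(Z-78)*np.cos(t)
    k=(abs(L[...,1])<16)&(u>70)&(u<190)&(abs(w-15)<9)&(d>0)
    q=np.c_[u[k],w[k]]; a,b=np.polyfit(*q.T,1); m=abs(q[:,1]-a*q[:,0]-b)<3; a,b=np.polyfit(*q[m].T,1); print(n,k.sum(),"angle",t+np.arctan(a),"offset",b)
E
python3 ang.py
```

```text
clock: 21.3
eef_pos: [627.7, -11.1, 209.2]
eef_rot: [-3.141, -0.002, 3.035]
wrist_force: [0.8, -5.2, -6.9]
finger_gap: 11.3
finger_force: 30.0
clock: 21.6
eef_pos: [634.3, -11.8, 213.8]
eef_rot: [-3.141, 0.0, 3.035]
wrist_force: [-0.1, -5.1, -3.3]
finger_gap: 11.9
finger_force: 30.0
angle from grasp 0.7764914842266764 232.12105236821907Traceback (most recent call last):
  File "ang.py", line 9, in <module>
    q=np.c_[u[k],w[k]]; a,b=np.polyfit(*q.T,1); m=abs(q[:,1]-a*q[:,0]-b)<3; a,b=np.polyfit(*q[m].T,1); print(n,k.sum(),"angle",t+np.arctan(a),"offset",b)
                            ~~~~~~~~~~^^^^^^^^
    raise TypeError("expected non-empty vector for x")
TypeError: expected non-empty vector for x
```

```bash
sed -i 's/("top","scene")/("scene",)/' ang.py; python3 ang.py
python3 - <<'E'
from h import *
s=manip.read_state();p,d=manip.camera("wrist");W=wcloud(d,s["eef_pos"],s["eef_rot"]);L=w2s(W);Z=W[...,2];X=L[...,0]
t=.785;u=-(X-100)*np.cos(t)+(Z-78)*np.sin(t);w=(X-100)*np.sin(t)+(Z-78)*np.cos(t)
k=(abs(L[...,1])<16)&(u>190)&(u<285)&(abs(w-15)<9)&(d>0);print(k.sum())
a,b=np.polyfit(u[k],w[k],1);m=abs(w[k]-a*u[k]-b)<3;a,b=np.polyfit(u[k][m],w[k][m],1);print(t+np.arctan(a),b,u[k].min(),u[k].max(),"from mean w:",t+(w[k][m].mean()-15)/u[k][m].mean())
E
```

```text
angle from grasp 0.7761883165451968 232.11522647691044
scene 632 angle 0.7615389455892561 offset 14.62739013853216
3173
0.7533488255272632 16.681307188159185 190.27185508069215 263.2306146540343 from mean w: 0.7604124082926732
```

Run:
```python
from h import *
def fit(W,d,t,u0,u1):
    L=w2s(W);Z=W[...,2];X=L[...,0];u=-(X-100)*np.cos(t)+(Z-78)*np.sin(t);w=(X-100)*np.sin(t)+(Z-78)*np.cos(t)
    k=(abs(L[...,1])<14)&(u>u0)&(u<u1)&(abs(w-15)<7)&(d>0);U,V=u[k],w[k]
    for _ in range(5): a,b=np.polyfit(U,V,1);m=abs(V-a*U-b)<2;U,V=U[m],V[m]
    return len(U),t+np.arctan(a),b,"mean-w angle",t+(V.mean()-15)/U.mean()
d=np.load("pics/scene0.npz")["d"];
p,d2=manip.camera("scene");
for r in((70,190),(80,200),(70,150),(120,195)): print(r,fit(cloud("scene",d),d,0,*r),fit(cloud("scene",d2),d2,.77,*r))
d=np.load("pics/top0.npz")["d"];print(fit(cloud("top",d),d,0,80,195))
```

```text
(70, 190) (365, np.float64(0.002424819552308103), np.float64(14.455757066873305), 'mean-w angle', np.float64(-0.0018226723502917925)) (520, np.float64(0.7618510204796806), np.float64(14.402827130062951), 'mean-w angle', np.float64(0.7572740320792891))
(80, 200) (356, np.float64(0.0031214371788053277), np.float64(14.348750164209711), 'mean-w angle', np.float64(-0.0015908441445124817)) (517, np.float64(0.7614513810293727), np.float64(14.44127354931597), 'mean-w angle', np.float64(0.7574742902518166))
(70, 150) (252, np.float64(0.0045241120702632495), np.float64(14.245966889013598), 'mean-w angle', np.float64(-0.002371985611870162)) (343, np.float64(0.761044957018794), np.float64(14.476817805421513), 'mean-w angle', np.float64(0.7562868083670664))
(120, 195) (216, np.float64(0.0005541026700793627), np.float64(14.809214230569658), 'mean-w angle', np.float64(-0.0006624341344089189)) (324, np.float64(0.7635500793099036), np.float64(14.088151539379298), 'mean-w angle', np.float64(0.7577706963988533))
(596, np.float64(0.0041333900337932284), np.float64(15.283189079459664), 'mean-w angle', np.float64(0.006182581583838634))
```

```bash
python3 nudge.py '[[-3,0,-2,0,0,0],[-5.8,0,-4,0,0,0],[-5.8,0,-4,0,0,0],[-5.8,0,-4,0,0,0],[-5.8,0,-4,0,0,0]]';python3 - <<'E'
from h import *
def fit(W,d,t,u0,u1):
    L=w2s(W);Z=W[...,2];X=L[...,0];u=-(X-100)*np.cos(t)+(Z-78)*np.sin(t);w=(X-100)*np.sin(t)+(Z-78)*np.cos(t)
    k=(abs(L[...,1])<14)&(u>u0)&(u<u1)&(abs(w-15)<7)&(d>0);U,V=u[k],w[k]
    for _ in range(5): a,b=np.polyfit(U,V,1);m=abs(V-a*U-b)<2;U,V=U[m],V[m]
    return len(U),t+np.arctan(a),b,"mean-w angle",t+(V.mean()-15)/U.mean()
p,d2=manip.camera("scene");cv2.imwrite("pics/s7.png",cv2.resize(p[:,:,::-1],(800,600)))
for r in((70,190),(80,200),(120,195)): print(r,fit(cloud("scene",d2),d2,.785,*r))
s=manip.read_state();gx=w2s(s["eef_pos"])[0]; gz=s["eef_pos"][2]+57
print("angle from grasp",np.arctan2(gz-78,100-gx)-np.arctan2(46.5,225),np.hypot(gz-78,100-gx))
E
```

```text
clock: 22.3
eef_pos: [639.6, -12.3, 217.4]
eef_rot: [-3.141, -0.001, 3.035]
wrist_force: [-1.2, -5.5, -6.8]
finger_gap: 12.0
finger_force: 30.0
(70, 190) (512, np.float64(0.7842082746434189), np.float64(15.166096441756695), 'mean-w angle', np.float64(0.7854846727471585))
(80, 200) (516, np.float64(0.7881999863027546), np.float64(14.619236879988783), 'mean-w angle', np.float64(0.785477122187348))
(120, 195) (322, np.float64(0.7856512335771775), np.float64(15.021976467782592), 'mean-w angle', np.float64(0.7857913317585514))
angle from grasp 0.8042419185017325 232.18811641996882
```

View pics/s7.png

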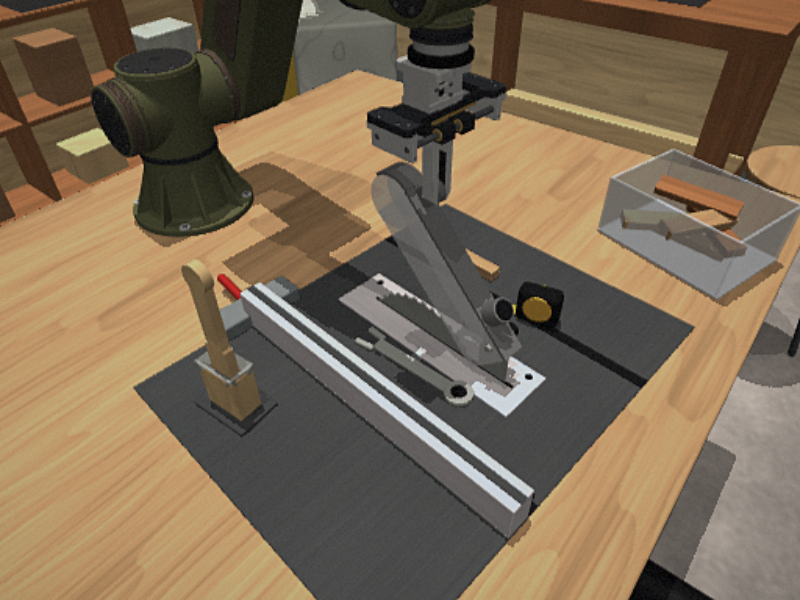

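The guard is at 45° (0.785 rad, measured from the scene camera) with the ear pinched at (437,195). The stick is upright in its holder at (205,300), and the spanner and tape have not moved.

```bash
python3 -c "
from cell import manip
print(manip.sign_off())"
```

```text
the job is handed in; nothing more can be done
None
```

The job is handed in at about 22 s: the stick pushed the offcut until its nearest side was about 168 mm from the blade's plane, the stick is back upright in its holder, and the guard is held at about 45°; the first try at the ear closed on nothing because the real fingertips sit 38 mm behind the stated TCP, and going 38 mm lower fixed it.

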